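# Offer up a tenon over its mortise for the inspection camera

## Task

Close the checking vice: push its sliding jaw fully home so that the mortised post is gripped flat between the jaws with no gap. Then take the pale tenoned rail out of the leaning cradle (not the dark walnut offcut) and hold it in the air for the inspection camera: upright, tenon down and lined up with the slot, directly over the mortise, with the tenon's end about 5 cm above the post and never touching it. Finish while holding it there, still, with the jaw left shut and everything else on the bench left alone.

Things in the scene. Friction and masses are not known exactly. Their poses are not given: they have to be found in the camera images.
- jaw (a joint): opening in m of the vice's sliding jaw, a dark wooden block 170 mm wide, 26 mm thick, its top 75 mm above the bench. 0 when the post is gripped flat between both jaws; grows as the jaw slides towards the robot (the vice's -x), to 0.05 at most; starts 0.015 to 0.04 open. Moves with about 4 N and stays where it is left
- jaw_pad (a point): middle of the sliding jaw's robot-side face (dark steel pad 70 x 40 mm), 50 mm above the bench; x axis = the direction in which the jaw is pushed to close
- vice: fixed checking vice, steel bed 330 x 170 x 20 mm high reaching from -130 to 200 mm in x; origin on the bench under the middle of the gripped post's place; x = closing direction, y along the jaws. Fixed jaw from 22 to 60 mm in x, 75 mm high. A small black inspection camera, 140 mm high, stands 130 to 200 mm along +x, looking along -x over the mortise
- post: pale mortised post, loose between the jaws on the vice's bed: 44 mm (x) x 100 mm (y) x 60 mm high, its top 80 mm above the bench; origin under its centre
- mortise (a point): centre of the mortise's mouth in the post's top face, 80 mm above the bench; slot 12 mm (x) x 32 mm (y) and 30 mm deep; z up
- rail_mid (a point): middle of the loose pale rail's length: body 22 (x) x 40 (y) x 110 mm long, plus a tenon 10 (x) x 30 (y) x 25 mm long at the lower end; 135 mm overall along its z, which points from the tenon to the plain end. About 0.1 kg. It stands tenon down in a cradle slot, leaning 0.35 rad with its plain end towards the cradle's -x (the robot's side)
- tenon_tip (a point): centre of the end face of the rail's tenon, 67.5 mm from rail_mid along the rail's -z; same axes
- cradle: fixed grey cradle on a plywood foot 120 x 230 mm, two leaning slots 110 mm apart along its y, +x front open. Its back plate reaches 75 mm up the rails' length, its side cheeks, 3 mm clear of the rails' edges, 50 mm; above that the rails are free on all sides. Origin on the bench under its centre
- walnut: dark walnut offcut 22 x 40 x 120 mm with no tenon, leaning in the cradle's other slot; origin at the centre of its lower end
- glue: yellow glue bottle, 60 mm across, 170 mm high; origin under its centre
- plane: small steel block plane, 160 x 48 x 60 mm; origin under its centre
- mallet: wooden mallet lying down, about 300 x 130 x 70 mm; origin on the bench under its middle, head towards +x
- driver: dark-handled screwdriver lying flat, about 200 mm long along its x; origin under its middle
- jar: blue ceramic cup, 76 mm across, 80 mm high; origin under its centre
- square: try square lying flat, dark stock 110 mm and steel blade 120 mm, 20 mm high; origin under the stock's centre
Not all that is in view belongs to the job. Leave any green look-alike of the post alone.

How it is judged:
On the way, in this order (a step that is already met when the one before it is completed fails the run):
1. the sliding jaw is shut on the post (value of joint jaw below 0.003 m and x of mortise in the frame of vice between -0.006 and 0.006 m and y of mortise in the frame of vice between -0.02 and 0.02 m and z of mortise in the frame of vice between 0.074 and 0.086 m and angle between the x axis of post and the x axis of vice, either way round below 0.05 rad), for 0.2 s.
2. the rail is lifted clear of the cradle in the gripper (height (world z) of tenon_tip above 0.09 m and contact force between rail and the fingers above 1 N and contact force between rail and cradle below 0.1 N), for 0.2 s.
At the end, for the whole second after the job is handed in: The jaw reads under 3 mm, the post stands square in the vice, and the gripper alone holds the rail still: tenon down, within 0.12 rad of upright and 0.14 rad of the mortise's direction, the tenon's end within 12 mm of the mortise's centre seen from above and 35 to 65 mm above the post's top (all of step 1 and z of tenon_tip in the frame of mortise between 0.035 and 0.065 m and horizontal distance between tenon_tip and mortise below 0.012 m and angle between tenon_tip's own z axis and vertical below 0.12 rad and angle between the y axis of tenon_tip and the y axis of mortise, either way round below 0.14 rad and contact force between rail and the fingers above 1 N and contact force between rail and post below 0.1 N and contact force between rail and vice below 0.1 N and contact force between rail and cradle below 0.1 N and contact force between rail and walnut below 0.1 N and linear speed of rail below 0.02 m/s); the arm keeps its last pose, push and grip.
It fails at once if the rail touches the post (contact force between rail and post above 1 N).
It fails at once if a bystander is disturbed (moved more than 25 mm) (distance of any of walnut, glue, plane, mallet, driver, jar, square from where it was at the start of the episode above 0.025 m).
It also fails if it takes over 53 s, if anything falls off the work surface, if the arm or the gripper's body presses on something with over 40 N, if the wrist force passes 120 N, or if a joint passes its speed limit or range.

## Robot

A 7-joint arm with a two-finger parallel gripper is mounted at the origin on the work surface. World frame = base frame: x ahead of the robot, y to its left, z up, the work surface at z = 0. Lengths are in m, angles in rad, forces in N, time in s.
With the tool pointing down it reaches from about 0.425 to 0.825 m from the base axis. Payload 3.6 kg.
Tool frame: the origin (TCP) lies where the fingers leave the gripper's body, on its centre line; the fingertips stand 73 mm ahead of it and the grasp point (between the pads) lies 54 mm ahead of it; z points along the fingers, y is the line along which they close (so a half turn about z gives the same grasp; the last joint's range is limited). The gripper opens to 85 mm and grips with 20 to 120 N. Pads are 22 mm wide; open, the fingers measure 114 mm over their backs; the gripper's body (76 mm by 85 mm) begins 54 mm behind the grasp point. The pads swing forward as they close: fully open they stand 13 mm farther back than shut.
Start: joints at [-1.165, 0.615, -0.013, 1.423, 0.008, 1.103, -0.04], TCP at [0.272, 0.59, 0.304] pointing down, gripper open.
Joint ranges: [-3.12, 3.12], [-0.3, 2.06], [-1.34, 1.32], [0.26, 2.42], [-1.36, 4.5], [0.01, 1.98], [-2.84, 2.84]. Speed limits (rad/s): [2.79, 2.79, 3.14, 3.14, 3.14, 3.14, 3.14].

## Interface

Orientations are given as a unit quaternion [x, y, z, w].
In Python, from station import arm, snapshot, camera_info, ticket gives the robot as it stands. Calls block until the motion is done:
- arm.movep(position, orientation): joint-space move of the TCP to a pose.
- arm.line_to(position, velocity=0.15, ori=None): straight line of the TCP; ori=None keeps the orientation; velocity is the mean speed in m/s.
- arm.move_j(angles): joint-space move.
- arm.move_gripper(opening, effort=None): opening from 0.0 (shut) to 1.0 (fully open); effort is the grip in N (None keeps the last); returns when the fingers have stopped.
- arm.pause(seconds).
- arm.ik(position, orientation): joint angles nearest the present ones, or None.
- snapshot(name): name is "scene" or "side" or "wrist"; returns the picture (480x640x3 uint8, blue, green, red); there is no depth.
- camera_info(name): a dict with "fx", "fy", "cx", "cy" (pixels), "dist_coeffs" ([k1, k2, p1, p2, k3] as OpenCV has them; the pictures are not rectified), "R" (3x3) and "t" (3): a world point X has camera coordinates R X + t; the wrist camera has in their place "T_tool_cam" (4x4, takes a point from camera to tool coordinates, whose origin is the TCP and whose axes are the flange's). Camera axes: x right, y down, z forward; pixel columns grow to the right and rows downward; lengths in m; the calibration is good to about 2 mm. A picture is of the moment at which its call begins: read the wrist's pose just before it. camera_info takes no time and is no camera call.
A pose or a line that the arm cannot do raises arm.MotionError and nothing moves.
- ticket.finish_job(): hands the job in; it is judged then, once.
Readings, each from a call of its own:
- arm.read_time(): time.
- arm.read_joint_positions(): joint angles.
- arm.read_dq(): joint speeds.
- arm.read_effort(): joint torques, N m.
- arm.read_tool_pos(): TCP position.
- arm.read_eef_rot(): TCP orientation.
- arm.read_ft_force(): force on the tool from outside, world axes, zero at the start.
- arm.read_wrist_torque(): the same for the moment, N m.
- arm.read_opening(): opening from 0.0 (shut) to 1.0 (fully open).
- arm.read_finger_force(): force on a finger pad.
Only numpy, scipy, OpenCV 4.12 (cv2) and the standard library are available. Lean on these libraries where they do the work, as an engineer would, in place of code of your own. Each camera call takes 0.05 s, during which the arm holds its last target. There are 200 camera calls.

## Working session

There is one attempt and no reset: what is moved stays moved. The work goes in short steps, each a Python script; the robot and the scene stay as the last script left them, time stands still between calls to the robot, and variables do not carry over. Pictures are saved under pics/ and viewed, at most 10 in all, crops included, and the job is handed in when it is done.

```bash
mkdir -p pics; ls; python3 - <<'E'
from station import arm,snapshot,camera_info
import cv2
for n in ("scene","side"):
    cv2.imwrite(f"pics/{n}0.png",snapshot(n)); c=camera_info(n); print(n,c)
print(camera_info("wrist")); print(arm.read_eef_rot(),arm.read_time())
E
```

```text
pics
scene {'fx': 496.75071299053855, 'fy': 496.75071299053855, 'cx': 318.02521915346784, 'cy': 236.6692448124569, 'dist_coeffs': array([-0.10230022,  0.        ,  0.        ,  0.        ,  0.        ]), 'R': array([[ 0.87256885,  0.48848968, -0.00119827],
       [ 0.39926953, -0.71460756, -0.57438652],
       [-0.28143818,  0.50071335, -0.81858334]]), 't': array([-0.46065399, -0.16125428,  1.78367391])}
side {'fx': 470.7111040585924, 'fy': 470.7111040585924, 'cx': 328.4916845668295, 'cy': 240.59277033764116, 'dist_coeffs': array([-0.11589879,  0.        ,  0.        ,  0.        ,  0.        ]), 'R': array([[ 0.74084035, -0.67143894,  0.01803668],
       [-0.4600717 , -0.5268244 , -0.7146958 ],
       [ 0.48937675,  0.52117732, -0.69920283]]), 't': array([-0.42423799,  0.32591925,  0.93612182])}
{'fx': 411.64084360278116, 'fy': 411.64084360278116, 'cx': 317.2347494612873, 'cy': 235.12556528084966, 'dist_coeffs': array([-0.04595312,  0.        ,  0.        ,  0.        ,  0.        ]), 'T_tool_cam': array([[-8.47933471e-04, -9.49594141e-01, -3.13480859e-01,
         8.10293942e-02],
       [ 9.99999601e-01, -8.93741260e-04,  2.41907018e-06,
         3.54684926e-04],
       [-2.82467913e-04, -3.13480732e-01,  9.49594519e-01,
        -6.92745355e-02],
       [ 0.00000000e+00,  0.00000000e+00,  0.00000000e+00,
         1.00000000e+00]])}
[ 2.14194971e-01  9.76790188e-01 -1.17364244e-03 -2.56400620e-04] 0.1
```

View pics/scene0.png

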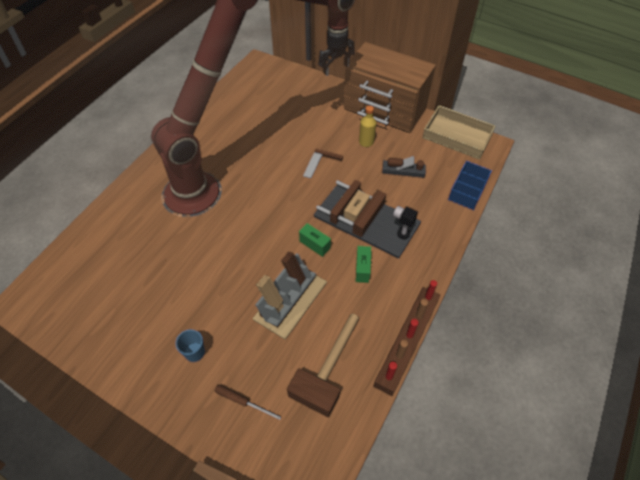

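View pics/side0.png

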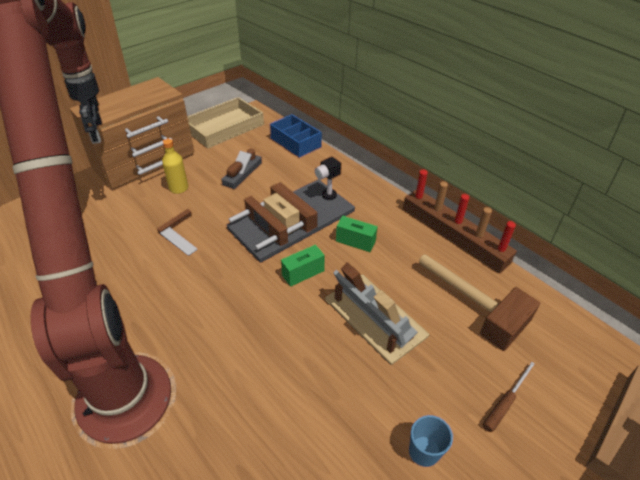

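The scene view shows the vice near (368,217), with the post top at (357,203). The cradle is near (290,290), with the pale rail's top at (268,285) and the walnut's at (292,262). In the side view the post top is at (281,209), the pale rail's top at (390,303) and the bed corners at (229,226), (262,255) and (354,208).

```bash
cat > h.py <<'E'
import numpy as np, cv2
from scipy.spatial.transform import Rotation as Rn
from station import arm,snapshot,camera_info,ticket
def cam(n,pose=None):
    c=camera_info(n); K=np.array([[c['fx'],0,c['cx']],[0,c['fy'],c['cy']],[0,0,1]])
    if n=='wrist':
        p,q=pose; T=np.eye(4); T[:3,:3]=Rn.from_quat(q).as_matrix(); T[:3,3]=p; T=T@c['T_tool_cam']
        Rc,o=T[:3,:3],T[:3,3]
    else: Rc=c['R'].T; o=-Rc@c['t']
    return K,c['dist_coeffs'],Rc,o
def ray(C,uv):
    K,d,Rc,o=C; uv=np.atleast_2d(np.array(uv,float))[:,None]
    n=cv2.undistortPoints(uv,K,d)[:,0]; return o,np.c_[n,np.ones(len(n))]@Rc.T
def onz(C,uv,z):
    o,r=ray(C,uv); return o+r*((z-o[2])/r[:,2])[:,None]
def cross(C1,uv1,C2,uv2):
    o1,r1=ray(C1,uv1);o2,r2=ray(C2,uv2);out=[]
    for a,b in zip(r1,r2):
        s=np.linalg.lstsq(np.c_[a,-b],o2-o1,rcond=None)[0]; P,Q=o1+a*s[0],o2+b*s[1]; out.append(np.r_[(P+Q)/2,np.linalg.norm(P-Q)])
    return np.array(out)
def proj(C,X):
    K,d,Rc,o=C; R=Rc.T; return cv2.projectPoints(np.atleast_2d(np.array(X,float)),cv2.Rodrigues(R)[0],-R@o,K,d)[0][:,0]
def down(yaw): # tool x axis heading yaw, tool pointing down
    return (Rn.from_euler('z',yaw)*Rn.from_euler('x',np.pi)).as_quat()
E
python3 - <<'E'
from h import *
np.set_printoptions(precision=3,suppress=True)
S,D=cam('scene'),cam('side')
print(cross(S,[(357,203),(268,283),(292,258)],D,[(281,209),(390,303),(352,270)]))
print(onz(D,[(229,226),(262,255),(354,208)],.02), onz(D,[(326,304),(394,357),(427,331)],.01),onz(S,[(254,317),(283,335),(326,280)],.01))
print(Rn.from_quat(arm.read_eef_rot()).as_matrix())
E
```

```text
[[ 0.57   0.191  0.07   0.005]
 [ 0.504 -0.251  0.146  0.012]
 [ 0.516 -0.135  0.135  0.002]]
[[0.451 0.273 0.02 ]
 [0.454 0.125 0.02 ]
 [0.764 0.102 0.02 ]] [[ 0.477 -0.096  0.01 ]
 [ 0.49  -0.302  0.01 ]
 [ 0.597 -0.307  0.01 ]] [[ 0.478 -0.305  0.01 ]
 [ 0.584 -0.312  0.01 ]
 [ 0.605 -0.086  0.01 ]]
[[-0.908  0.418 -0.001]
 [ 0.418  0.908 -0.002]
 [-0.    -0.002 -1.   ]]
```

```bash
python3 - <<'E'
from h import *
for y in (0,np.pi): print(y,arm.ik([.55,.19,.38],down(y)),arm.ik([.53,-.2,.38],down(y)))
import pickle
out={}
q=down(np.pi) if arm.ik([.55,.19,.38],down(np.pi)) is not None else down(0)
for n,p in (('cradle',[.54,-.2,.38]),('vice',[.56,.19,.36])):
    arm.movep(p,q); arm.pause(.2)
    out[n]=(np.array(arm.read_tool_pos()),np.array(arm.read_eef_rot()))
    cv2.imwrite(f'pics/w_{n}.png',snapshot('wrist'))
pickle.dump(out,open('poses.pkl','wb')); print(out,arm.read_time())
E
```

```text
0 [-0.81348861  0.52178428  0.73667284  1.5246066  -0.36245125  1.23579908
 -1.59391624] [-0.28853817  0.5973724   1.06531677  1.57205858 -0.53707411  1.29386255
 -0.71701673]
3.141592653589793 [-0.35017196  0.44413233 -0.03131272  1.50950715  0.01450111  1.18817981
  1.18693348] [ 0.07373981  0.43567261  0.38346384  1.56153105 -0.1717658   1.17780405
  2.06150689]
{'cradle': (array([ 0.54022558, -0.19949846,  0.3799164 ]), array([-4.75809928e-04,  9.99999883e-01,  8.23277659e-05, -3.66152364e-05])), 'vice': (array([0.56045063, 0.18844596, 0.36017798]), array([ 1.36366969e-03,  9.99999026e-01, -2.09504758e-04,  2.09042057e-04]))} 4.9917
```

View pics/w_cradle.png

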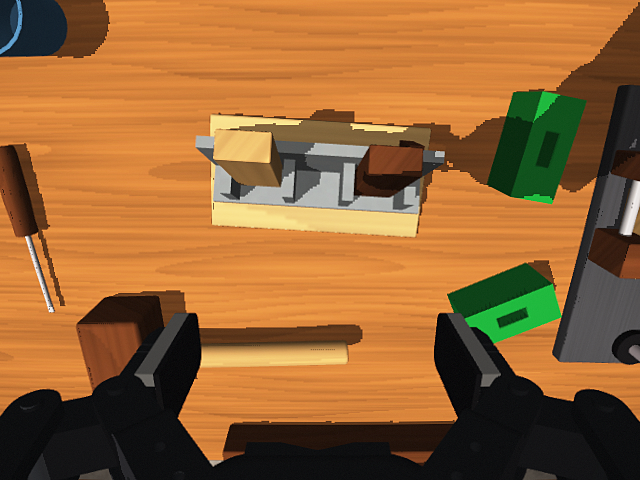

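View pics/w_vice.png

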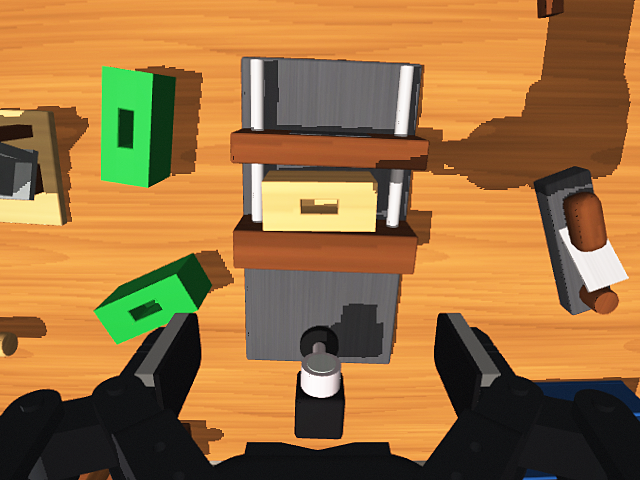

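The cradle view shows the foot corners at (211,114), (431,129), (416,237) and (211,225), with the pale rail's end near (247,145). The vice view shows the bed corners at (242,57), (424,65), (390,363) and (247,360), the mortise at (320,206), and the sliding jaw between rows 130 and 168.

```bash
python3 - <<'E'
from h import *
import pickle
np.set_printoptions(precision=4,suppress=True)
P=pickle.load(open('poses.pkl','rb'))
V=cam('wrist',P['vice']);C=cam('wrist',P['cradle'])
print('bed',onz(V,[(242,57),(424,65),(390,363),(247,360)],.02))
print('mort',onz(V,[(302,198),(338,199),(338,214),(302,214)],.08))
print('post',onz(V,[(264,181),(376,184),(376,232),(263,231)],.08))
print('jaw top',onz(V,[(232,131),(428,138),(231,160),(428,167),(236,229),(416,237)],.075))
print('foot',onz(C,[(211,114),(431,129),(416,237),(211,225)],.01))
a=cv2.imread('pics/w_cradle.png')[100:245,185:455]; b=cv2.imread('pics/w_vice.png')[120:280,220:440]
cv2.imwrite('pics/c1.png',cv2.resize(a,(800,430),interpolation=cv2.INTER_NEAREST))
cv2.imwrite('pics/c2.png',cv2.resize(b,None,fx=3.5,fy=3.5,interpolation=cv2.INTER_NEAREST))
E
```

```text
bed [[0.4412 0.1197 0.02  ]
 [0.4486 0.2887 0.02  ]
 [0.7736 0.2737 0.02  ]
 [0.7688 0.1058 0.02  ]]
mort [[0.5611 0.1757 0.08  ]
 [0.5621 0.2069 0.08  ]
 [0.5756 0.2071 0.08  ]
 [0.5755 0.1754 0.08  ]]
post [[0.5461 0.1433 0.08  ]
 [0.549  0.2395 0.08  ]
 [0.5924 0.2412 0.08  ]
 [0.5911 0.1404 0.08  ]]
jaw top [[0.5043 0.1174 0.075 ]
 [0.5106 0.2828 0.075 ]
 [0.5286 0.115  0.075 ]
 [0.5352 0.2846 0.075 ]
 [0.5907 0.1153 0.075 ]
 [0.5989 0.2787 0.075 ]]
foot [[ 0.4729 -0.3083  0.01  ]
 [ 0.488  -0.0803  0.01  ]
 [ 0.6066 -0.0874  0.01  ]
 [ 0.5925 -0.3176  0.01  ]]
```

View pics/c1.png

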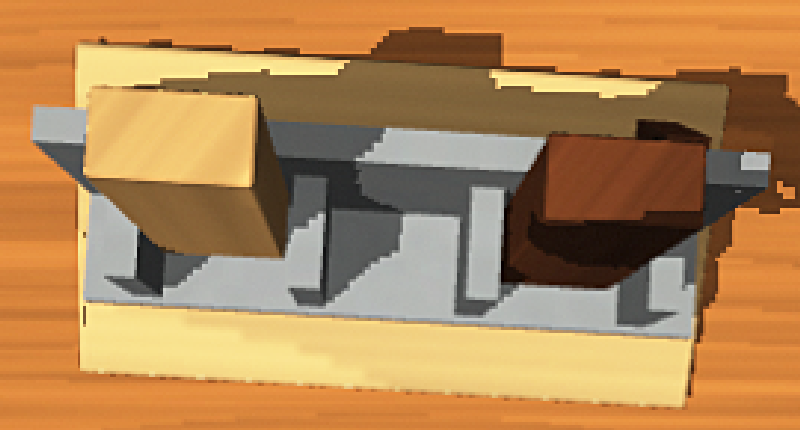

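View pics/c2.png

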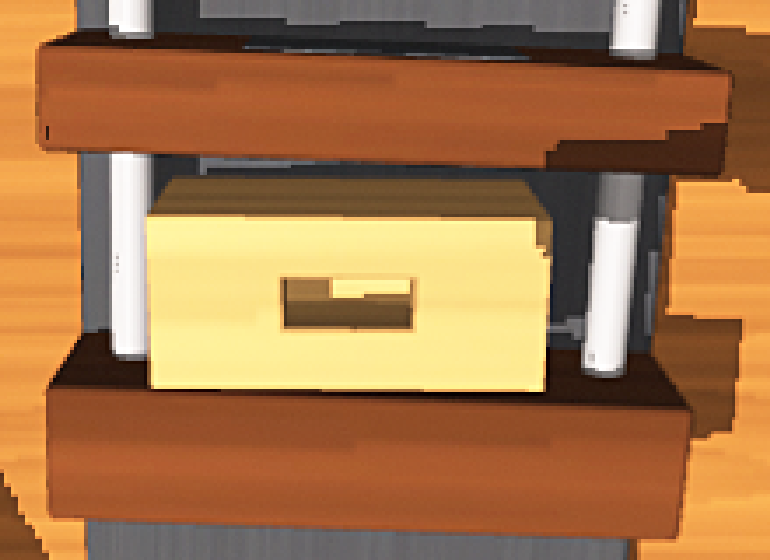

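The crops confirm the vice edges and the rail's end-face corners: crop (90,87), (257,95), (252,187) and (84,178). Next I'll push the jaw shut at the vice's centreline with the fingers closed.

```bash
python3 - <<'E'
from h import *
import pickle
np.set_printoptions(precision=4,suppress=True)
C=cam('wrist',pickle.load(open('poses.pkl','rb'))['cradle'])
c=np.array([(90,87),(257,95),(252,187),(84,178)])/2.963+[185,100]
for z in (.13,.14,.15,.16):
    X=onz(C,c,z); print(z,X.mean(0),np.linalg.norm(X[1]-X[0]),np.linalg.norm(X[2]-X[3]),np.arctan2(-(X[1]-X[0])[0],(X[1]-X[0])[1]))
S=cam('scene');D=cam('side')
print(cross(C,[c.mean(0)],S,[(268,283)]),cross(C,[c.mean(0)],D,[(385,300)]))
yaw=-.043; d=np.array([np.cos(yaw),np.sin(yaw),0]); O=np.array([.5728,.1985,0]); q=down(np.pi+yaw)
arm.move_gripper(0,30)
arm.movep(O-.12*d+[0,0,.22],q); arm.line_to(O-.12*d+[0,0,.113],.12); arm.line_to(O-.085*d+[0,0,.113],.08)
f0=np.array(arm.read_ft_force()); s=-.085
while s<-.035:
    s+=.003; arm.line_to(O+s*d+[0,0,.113],.05); f=-(np.array(arm.read_ft_force())-f0)@d
    print(round(s,4),round(f,2),np.round((np.array(arm.read_tool_pos())-O)@d,4))
    if f>15: break
print(arm.read_time())
arm.pause(.3); print(arm.read_ft_force(),arm.read_tool_pos())
E
```

```text
0.13 [ 0.4932 -0.256   0.13  ] 0.042715044505098956 0.04392038319117133 -0.050841876726563866
0.14 [ 0.4922 -0.2542  0.14  ] 0.04137683868541613 0.042544415705474105 -0.05084187672656506
0.15 [ 0.4911 -0.2524  0.15  ] 0.040038632865733226 0.041168448219776846 -0.05084187672656506
0.16 [ 0.4901 -0.2506  0.16  ] 0.038700427046050395 0.03979248073407961 -0.05084187672656495
[[ 0.4972 -0.2488  0.145   0.0144]] [[ 0.4909 -0.2515  0.1597  0.0025]]
-0.082 -0.69 -0.0822
-0.079 0.71 -0.0788
-0.076 -0.53 -0.0757
-0.073 1.27 -0.0737
-0.07 3.45 -0.071
-0.067 4.09 -0.0675
-0.064 2.43 -0.0642
-0.061 3.25 -0.0614
-0.058 5.37 -0.0585
-0.055 8.13 -0.0577
-0.052 13.68 -0.0573
-0.049 18.06 -0.057
11.1333
[-19.2763   1.005   13.9022] [0.5158 0.201  0.1128]
```

The jaw stalled against the post after about 16 mm of travel, with the force rising to 18 N. Next I'll back off and line up along the rail's axis.

```bash
cat >> h.py <<'E'
def railq(yaw,lean): # tool z along rail -z, tool x towards robot
    return (Rn.from_euler('z',yaw)*Rn.from_euler('y',-lean)*Rn.from_euler('z',np.pi)*Rn.from_euler('x',np.pi)).as_quat()
def zr(yaw,lean): return (Rn.from_euler('z',yaw)*Rn.from_euler('y',-lean)).apply([0,0,1])
E
python3 - <<'E'
from h import *
import pickle
yaw=-.043; d=np.array([np.cos(yaw),np.sin(yaw),0]); O=np.array([.5728,.1985,0])
arm.line_to(O-.08*d+[0,0,.113],.1); arm.line_to(O-.08*d+[0,0,.3],.25)
arm.movep([.55,.19,.36],down(np.pi+yaw)); 
cv2.imwrite('pics/v2.png',snapshot('wrist')[120:280,220:440].repeat(2,0).repeat(2,1))
q=railq(-.062,.35); a=zr(-.062,.35); T=np.array([.4915,-.252,.152])
print(Rn.from_quat(q).as_matrix(),a)
arm.movep(T+.15*a,q); arm.move_gripper(1.0); arm.pause(.2)
P=(np.array(arm.read_tool_pos()),np.array(arm.read_eef_rot())); pickle.dump(P,open('p3.pkl','wb'))
I=snapshot('wrist'); cv2.imwrite('pics/r3.png',I); print(P,arm.read_time())
print(proj(cam('wrist',P),[T,T-.06*a]))
V=cv2.imread('pics/v2.png')
J=I.copy(); J[:320,:440]=V; cv2.imwrite('pics/r3b.png',np.hstack([I[:,:],]) )
E
```

```text
[[-9.37567817e-01  6.19602863e-02  3.42238969e-01]
 [ 5.82038022e-02  9.98078616e-01 -2.12460463e-02]
 [-3.42897807e-01  1.56125113e-16 -9.39372713e-01]] [-0.34223897  0.02124605  0.93937271]
(array([ 0.44014841, -0.24884994,  0.29292895]), array([ 0.03054859,  0.98424943, -0.00542209,  0.17404152])) 15.9667
[[316.5742964  249.55720725]
 [316.70402567 220.09126691]]
```

View pics/r3.png

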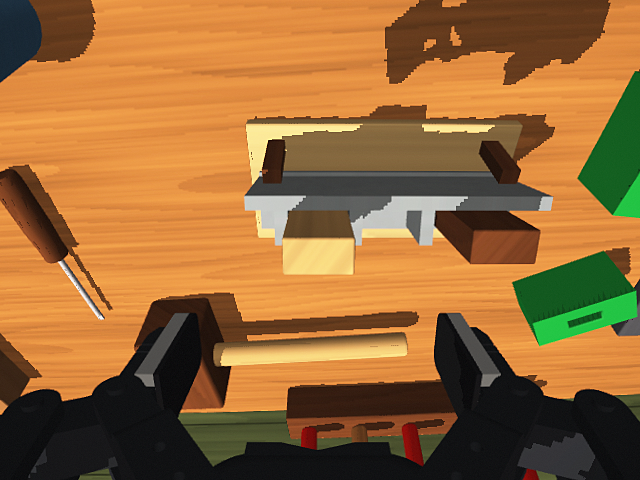

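View pics/v2.png

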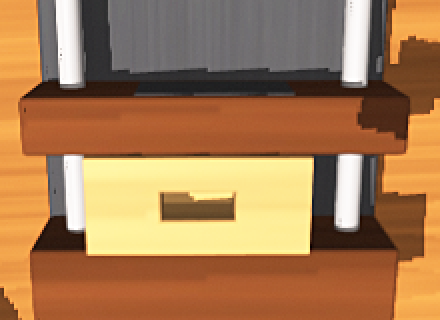

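The jaw is shut against the post with no gap. The rail's end face has corners at about (284,238), (353,238), (355,273) and (283,274), so its centre is (319,256), 6 px below the prediction. I'll refine using both wrist views, then grasp and lift.

```bash
python3 - <<'E'
from h import *
import pickle
np.set_printoptions(precision=4,suppress=True)
C1=cam('wrist',pickle.load(open('poses.pkl','rb'))['cradle']);C2=cam('wrist',pickle.load(open('p3.pkl','rb')))
c1=np.array([(90,87),(257,95),(252,187),(84,178)]).mean(0)/2.963+[185,100]
X=cross(C1,[c1],C2,[(319,256)])[0]; print(X)
for z in (.135,.145,.155): print(onz(C2,[(319,256)],z), np.diff(onz(C2,[(284,238),(354,238)],z),axis=0))
a=zr(-.062,.35); T=X[:3] if abs(X[2]-.15)<.012 else onz(C2,[(319,256)],.15)[0]
print(T); 
arm.line_to(T+.15*a,.1); arm.line_to(T+.06*a,.15); arm.line_to(T+.026*a,.06)
print(arm.read_ft_force()); arm.move_gripper(0.0,40); arm.pause(.2)
print(arm.read_opening(),arm.read_finger_force(),arm.read_ft_force(),arm.read_tool_pos(),arm.read_time())
E
```

```text
[ 0.4897 -0.2507  0.1598  0.0003]
[[ 0.5113 -0.2518  0.135 ]] [[0.0027 0.0425 0.    ]]
[[ 0.5026 -0.2513  0.145 ]] [[0.0026 0.0403 0.    ]]
[[ 0.4938 -0.2508  0.155 ]] [[0.0024 0.0382 0.    ]]
[ 0.4897 -0.2507  0.1598]
[ 0.8221 -0.0647  0.9753]
0.4636799457170506 41.30217432975769 [-2.3779  0.4292  4.1462] [ 0.4808 -0.2502  0.1845] 18.3667
```

```bash
python3 - <<'E'
from h import *
import pickle
np.set_printoptions(precision=4,suppress=True)
a=zr(-.062,.35); p=np.array(arm.read_tool_pos())
arm.line_to(p+.03*a,.06); arm.line_to(p+.12*a,.15); print(arm.read_finger_force(),arm.read_opening(),arm.read_ft_force())
arm.pause(.3)
M=np.array([.5725,.1915,.08]); q=railq(-.043,0)
print(arm.ik(M+[0,0,.161+.10],q))
arm.movep(M+[0,0,.161+.10],q); arm.pause(.4)
print(arm.read_tool_pos(),arm.read_eef_rot(),arm.read_finger_force(),arm.read_time())
tip=np.array(arm.read_tool_pos())-[0,0,.161]
cr=[]
for n in('scene','side'):
    I=snapshot(n); cv2.imwrite(f'pics/{n}4.png',I); u,v=proj(cam(n),tip)[0].astype(int); print(n,u,v)
    x0,y0=u-40,v-50; print(x0,y0); cr.append(cv2.resize(I[y0:y0+110,x0:x0+80],None,fx=5,fy=5,interpolation=cv2.INTER_CUBIC))
cv2.imwrite('pics/tip4.png',np.hstack(cr))
E
```

```text
40.77767729759216 0.463958208397255 [ 0.2399 -0.7172 -1.201 ]
[-0.6617  0.5468  0.5055  1.5219 -0.2801  1.1454  1.4259]
[0.5725 0.1911 0.341 ] [ 0.0218  0.9998  0.     -0.    ] 40.81083834171295 22.15
scene 359 182
319 132
side 279 174
239 124
```

View pics/tip4.png

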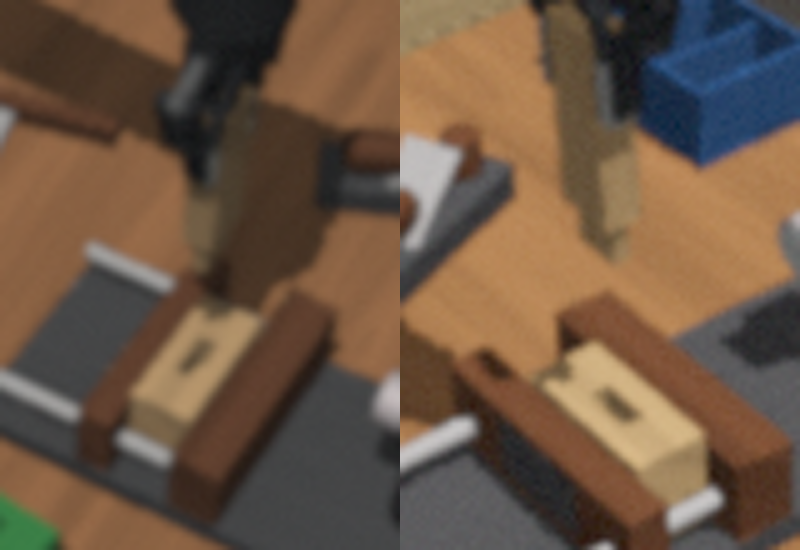

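The side crop shows the tenon's end at about image px (281,175), against a prediction of (279,174), hanging over the mortise. The scene crop is muddied by shadow, so I'll check with the wrist camera.

```bash
python3 - <<'E'
from h import *
np.set_printoptions(precision=1,suppress=True)
P=(np.array(arm.read_tool_pos()),np.array(arm.read_eef_rot())); I=snapshot('wrist'); C=cam('wrist',P)
R=Rn.from_quat(P[1]); f=lambda pts:proj(C,P[0]+R.apply(pts))
# tool x towards robot: robot-side faces
print('tip robot edge',f([[.005,-.015,.161],[.005,.015,.161]])); print('shoulder',f([[.011,-.02,.136],[.011,.02,.136]])); print('top',f([[.011,-.02,.026],[.011,.02,.026]]))
M=np.array([.5725,.1915,.08]); r=Rn.from_euler('z',-.043)
print('mort',proj(C,M+r.apply([[-.006,-.016,0],[-.006,.016,0],[.006,.016,0],[.006,-.016,0]])))
cv2.imwrite('pics/w5.png',cv2.resize(I[60:360,160:480],None,fx=2,fy=2,interpolation=cv2.INTER_CUBIC)[:,:]); print(arm.read_time())
E
```

```text
tip robot edge [[290.9 234.8]
 [341.8 234.8]]
shoulder [[278.3 238.9]
 [354.2 238.8]]
top [[242.7 367.9]
 [388.3 367.8]]
mort [[297.1 195.4]
 [336.2 195.4]
 [336.  209.6]
 [297.4 209.6]]
22.3
```

View pics/w5.png

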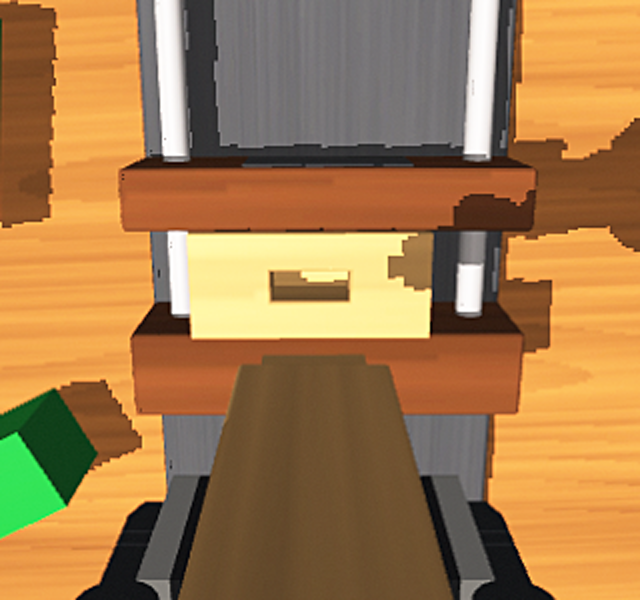

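In the wrist view the tenon end edge is at (291–342, 237), within 3 px of the prediction. The mortise is at (295–335, 195–210), matching its prediction. The rail is upright and aligned, so I'll lower it 50 mm with a 1.5 mm correction and hand in.

```bash
python3 - <<'E'
from h import *
arm.line_to([.571,.191,.291],.06); arm.pause(.8)
print(arm.read_tool_pos(),arm.read_finger_force(),arm.read_opening(),arm.read_ft_force(),max(abs(np.array(arm.read_dq()))),arm.read_time())
print(ticket.finish_job())
E
```

```text
[0.57099126 0.19099777 0.29099509] 40.80734074115753 0.46567150928477286 [-0.31995233  0.06629285 -2.03984884] 0.001302056682445178 24.0833
the job is handed in; nothing more can be done
None
```

The job is handed in at 24.1 s: the jaw is shut on the post and the gripper is holding the rail still and upright, with the tenon about 5 cm over the mortise; no verdict came back, and I took no picture after the final 50 mm lowering.

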